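# Place a foam sample and hold the inspection torch on its glue joint

### The arm

A 6-joint arm with a two-finger parallel gripper is mounted at the origin on the work surface. World frame = base frame: x ahead of the robot, y to its left, z up, the work surface at z = 0. Lengths are in mm, angles in rad, forces in N, time in s.
With the tool pointing down it reaches from about 400 to 925 mm from the base axis. Payload 12.5 kg.
Tool frame: the origin (TCP) lies on the centre line of the jaws, within the pads' length; the fingertips stand 14 mm ahead of it and the grasp point (between the pads) lies 5 mm behind it; z points along the fingers, x is the direction in which the jaws open and shut, and the axes are right-handed (so a half turn about z gives the same grasp; the last joint's range is limited). The gripper opens to 95 mm and grips with 3 to 60 N. Pads are 20 mm wide; open, the fingers measure 119 mm over their backs; the gripper's body (75 mm by 180 mm) begins 59 mm behind the grasp point.
Start: joints at [1.048, 0.491, 1.559, -0, 1.092, -0.106], TCP at [253.008, 571.517, 228.661] pointing down, gripper open.
Joint ranges: [-3.1, 3.1], [-0.84, 2.19], [0.05, 2.79], [-1.13, 4.28], [0.06, 2.93], [-2.69, 2.69]. Speed limits (rad/s): [2.22, 2.22, 2.79, 3.14, 3.14, 3.14].

### API

Orientations are given as [roll, pitch, yaw] about the fixed x, y, z axes, in that order (R = Rz(yaw) Ry(pitch) Rx(roll)).
In Python, from cell import state, read_camera, job_done gives the robot as it stands.
- The arm moves only by the shell command python3 -m handwheel 'ROWS'. ROWS is JSON, a list of rows, each an object of numbers: "hand": the finger opening in m, from 0 to 0.0951; "x", "y", "z": the shift along the world's x, y, z in m; "spin": the turn about the world's z in units of 5 degrees (1.0 is 5 degrees). In form: [{"hand": .., "x": .., "y": .., "z": .., "spin": ..}, ...]. A call has 1 to 20 rows; each row is the pose to reach, as a shift and turn from the pose commanded when the call began; what a row does not reach only later rows make up. A row lasts 1/12 s, in which the tool goes at most 41.7 mm and 7.16 degrees, less where a joint would pass 70% of its speed; a pose out of reach is approached as far as the arm can. A call with a gripper value outside its range is refused whole. The fingers move at their own pace and stop on an object; the grip force is fixed at half the most. Time passes only in rows, so rows that repeat a pose let the fingers close. It gives the time, the measured TCP pose, the force and the opening at its end, in the units of the state.
- state(): the state, without advancing time (a new reading comes with each control period).
- read_camera(name): name is "scene" or "top" or "wrist"; returns a dict with "img" (480x640x3 uint8, red, green, blue), "fx", "fy", "cx", "cy" (pixels), "T" (4x4, takes a point from camera to world coordinates). Camera axes: x right, y down, z forward; pixel columns grow to the right and rows downward; lengths in mm; the calibration is good to about 2 mm. A picture is of the moment at which its call begins. There is no depth.
- job_done(): hands the job in, once; it reports no verdict.
The state is a dict: "t": time; "joints": joint angles; "qvel": joint speeds; "tau": joint torques, N m; "eef_pos": TCP position; "tcp_rot": TCP orientation; "ft_force": force on the tool from outside, world axes, zero at the start; "moment": the same for the moment, N m; "opening": opening from 0.0 (shut) to 1.0 (fully open).
Only numpy, scipy, OpenCV 4.12 (cv2) and the standard library are available. Lean on these libraries where they do the work, as an engineer would, in place of code of your own. Each camera call takes 0.05 s, during which the arm holds its last target. There are 200 camera calls.

### The job

Set the loose foam sample gently upright on the cutting mat, midway between the two reference blocks, in line and square with them, and let go of it. Then draw the torch out of its charging cradle, turn it level and finish still holding it steady in the air on the robot's side of the row, its lens about 10 cm from the sample's near face and shining straight at the broad blue band, so that the glue joint can be checked against the references. Leave the reference blocks and everything else on the table where they are.

Things in the scene. Friction and masses are not known exactly. Their poses are not given: they have to be found in the camera images.
- sample: the loose block to be checked: stiff black foam with two light-blue layers, no coloured dots, about 0.12 kg; 50 (its x) x 90 (its y) x 120 mm tall (its z). It starts upright on the bare table, front turned up to 0.4 rad. Origin: centre of its underside. Front and back are alike, either may face the robot. Stiff enough to grip at 30 N across its 50 mm
- sample_band (a point): centre of the sample at the height of its broad blue band (14 mm high, 85 mm above the underside); the near face is 25 mm from it
- mat: green cutting mat, fixed on the table, 200 (its x) x 400 (its y) x 3 mm thick; its x points away from the robot (turned by up to 0.18 rad), its y runs along the row of blocks. Origin: centre of its underside
- mat_mid (a point): centre of the mat's upper face, exactly midway between the two reference blocks on the line through their centres; axes as the mat's. The sample's underside centre belongs here
- ref_good: reference block with green dots (approved): same size and layers as the sample, loose, standing on the mat, its centre 130 mm from the mat's middle along the mat's y, at one side; squared to the mat. Origin: centre of its underside
- ref_limit: reference block with orange dots (worst allowed joint), same as the other, 130 mm from the middle at the other side. Which is on which side varies. Origin: centre of its underside
- torch: black torch, 170 mm long, about 0.18 kg. Origin: on its axis at mid length, near its balance point; its x runs along it to the lens. Round body, 28 mm across, to 45 mm in front of the origin, then a steel head, 36 mm diameter. It starts tail down in the cradle's pocket, lens up, about 43 degrees above level; the tail's last 50 mm are inside, so 35 mm behind to 45 mm before the origin can be gripped
- torch_lens (a point): centre of the torch's lens, 85 mm in front of the torch's origin
- torch_tail (a point): centre of the torch's tail end, 85 mm behind the torch's origin
- cradle: grey and black charging cradle, fixed to the table: foot 110 (its x) x 76 x 10 mm with a square pocket (40 mm wide outside, 50 mm deep) leaning 45 degrees towards its own +x (which points away from the robot, turned by up to 0.25 rad). The torch slides freely out along the pocket's axis, up and towards +x; nothing latches it. Origin: centre of the foot's underside
- cradle_mouth (a point): centre of the pocket's mouth, about 61 mm above the table; the cradle's axes
- pliers: bystander: pliers with blue handles lying flat between the robot and the mat, 155 mm long, 16 mm high; origin near their middle, on the table
- amber: bystander: closed amber bottle standing at one side of the mat, 56 mm in diameter, 120 mm tall; origin: centre of its underside
- flask: bystander: steel flask with black cap standing at the other side of the mat, 62 mm in diameter, 150 mm tall; origin: centre of its underside
Things that resemble listed ones, but are neither listed nor needed, are in the scene too. What is shaped like the torch but red is not meant. What is shaped like the ref_limit but yellow is not meant.

How it is judged (in metres and radians):
On the way, in this order (a step that is already met when the one before it is completed fails the run):
1. the sample stands let go on the mat, midway between the reference blocks, in line and square with them (x of sample in the frame of mat_mid between -0.014 and 0.014 m and y of sample in the frame of mat_mid between -0.014 and 0.014 m and z of sample in the frame of mat_mid between -0.004 and 0.004 m and angle between sample's own z axis and vertical below 0.06 rad and angle between the x axis of sample and the x axis of mat, either way round below 0.14 rad and contact force between sample and the fingers below 0.1 N and linear speed of sample below 0.02 m/s), for 0.2 s.
2. the torch is drawn right out of its cradle by the gripper (distance between torch_tail and cradle_mouth above 0.03 m and z of torch_tail in the frame of cradle_mouth above 0.005 m and contact force between torch and cradle below 0.1 N and contact force between torch and the fingers above 1 N), for 0.2 s.
At the end, for the whole second after the job is handed in: Sample upright, let go, within 14 mm of the midpoint and 8 degrees of square. Torch still, held by the gripper alone: level within 12 degrees, square to the row within 17, lens 60 to 150 mm from the near face, axis within 28 mm of the band's centre. References moved under 12 mm, others 30 (all of step 1 and contact force between torch and the fingers above 1 N and contact force between torch and cradle below 0.1 N and contact force between torch and mat below 0.1 N and contact force between torch and sample below 0.1 N and contact force between torch and ref_good below 0.1 N and contact force between torch and ref_limit below 0.1 N and contact force between torch and pliers below 0.1 N and angle between torch's own x axis and vertical between 1.351 and 1.791 rad and angle between the x axis of torch and the x axis of mat, either way round below 0.3 rad and x of torch_lens in the frame of mat_mid between -0.175 and -0.085 m and y of sample_band in the frame of torch between -0.028 and 0.028 m and z of sample_band in the frame of torch between -0.028 and 0.028 m and x of sample_band in the frame of torch above 0.085 m and height (world z) of torch_lens above 0.055 m and height (world z) of torch_tail above 0.04 m and linear speed of torch below 0.02 m/s and angular speed of torch below 0.15 rad/s and distance of each of ref_good, ref_limit from where it was at the start of the episode below 0.012 m and distance of each of pliers, amber, flask from where it was at the start of the episode below 0.03 m); the arm keeps its last pose, push and grip.
It fails at once if the sample is dropped from more than about 15 mm, or banged down on the mat with over 40 N (contact force between sample and mat above 40 N or (contact force between sample and the fingers below 0.1 N and linear speed of sample above 0.55 m/s)).
It fails at once if a reference block is knocked over or shifted by more than 12 mm (distance of any of ref_good, ref_limit from where it was at the start of the episode above 0.012 m).
It fails at once if pliers, bottle or flask is shifted by more than 30 mm (distance of any of pliers, amber, flask from where it was at the start of the episode above 0.03 m).
It fails at once if the torch is dropped on the table or the mat (height (world z) of torch below 0.03 m).
It also fails if it takes over 58 s, if anything falls off the work surface, if the arm or the gripper's body presses on something with over 40 N, if the wrist force passes 120 N, or if a joint passes its speed limit or range.

## Working session

There is one attempt and no reset: what is moved stays moved. The work goes in short steps, Python scripts to look and compute and a shell command to move; the robot and the scene stay as the last step left them, time stands still between calls to the robot, and variables do not carry over. Pictures are saved under pics/ and viewed, about 8 in all and at most 12, crops included, and the job is handed in when it is done.

```bash
mkdir -p pics; ls
cat > h.py <<'E'
import numpy as np, cv2
from cell import state, read_camera, job_done
def grab(n,tag):
    c=read_camera(n); cv2.imwrite(f'pics/{tag}.png',c['img'][:,:,::-1]); np.savez(f'pics/{tag}.npz',**c); return c
def load(tag): return dict(np.load(f'pics/{tag}.npz'))
def ray(c,u,v):
    d=c['T'][:3,:3]@np.array([(u-c['cx'])/c['fx'],(v-c['cy'])/c['fy'],1]); return c['T'][:3,3],d
def onz(c,u,v,z):
    o,d=ray(c,u,v); return o+d*(z-o[2])/d[2]
def proj(c,p):
    q=np.linalg.inv(c['T'])@np.append(p,1); return np.array([c['fx']*q[0]/q[2]+c['cx'],c['fy']*q[1]/q[2]+c['cy']])
def two(c1,p1,c2,p2):
    o1,d1=ray(c1,*p1);o2,d2=ray(c2,*p2)
    s=np.linalg.lstsq(np.c_[d1,-d2],o2-o1,rcond=None)[0]
    a,b=o1+s[0]*d1,o2+s[1]*d2; return (a+b)/2,np.linalg.norm(a-b)
E
python3 - <<'E'
from h import *
for n in('top','scene'):
    c=grab(n,n+'0'); print(n,c['fx'],c['T'].round(3).tolist())
print(state())
E
```

```text
pics
top 452.42599802829534 [[-0.028, -0.991, 0.131, 429.268], [-1.0, 0.029, 0.005, -29.475], [-0.009, -0.131, -0.991, 1088.869], [0.0, 0.0, 0.0, 1.0]]
scene 575.59322687318 [[-0.69, 0.584, -0.426, 1242.415], [0.723, 0.551, -0.416, 613.809], [-0.008, -0.595, -0.803, 1346.789], [0.0, 0.0, 0.0, 1.0]]
{'t': 0.1, 'joints': array([ 1.04838956e+00,  4.91480777e-01,  1.55937383e+00, -2.61156371e-05,
        1.09173261e+00, -1.05588187e-01]), 'qvel': array([-0.0005364 ,  0.00086265, -0.00273204,  0.00171795,  0.00319619,
        0.00014904]), 'tau': array([ 1.47378283e-03, -6.13631773e+01, -2.58606595e+01,  6.93264906e-02,
        4.71044029e-02, -9.00046552e-05]), 'eef_pos': array([252.90932245, 571.32096656, 228.13673569]), 'tcp_rot': array([-3.14151087e+00,  9.91472402e-04,  1.15398984e+00]), 'ft_force': array([ 0.3529806 , -0.39491835,  0.52507692]), 'moment': array([ 0.04080809, -0.07342334, -0.03777792]), 'opening': 0.9978067081937458}
```

View pics/top0.png

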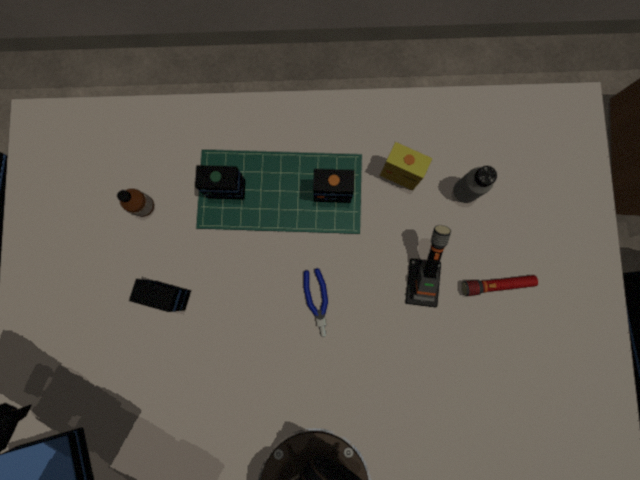

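View pics/scene0.png

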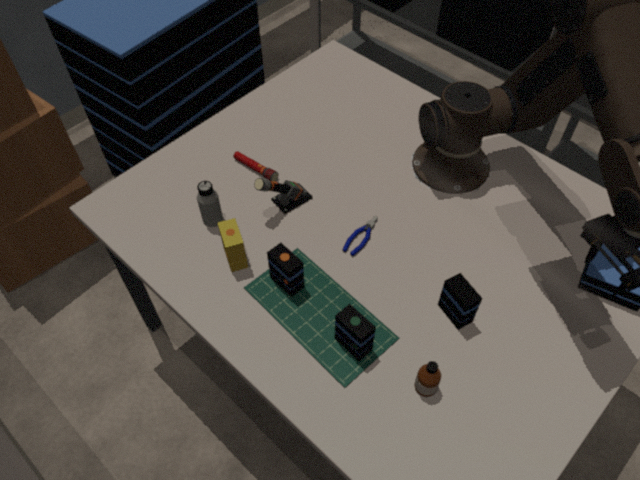

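Run:
```python
from h import *
c=load('top0');s=load('scene0')
hsv=cv2.cvtColor(c['img'],cv2.COLOR_RGB2HSV)
m=cv2.inRange(hsv,(60,80,30),(95,255,255)); m[:,:190]=0;m[:,370:]=0;m[240:]=0
m=cv2.morphologyEx(m,cv2.MORPH_CLOSE,np.ones((3,3)))
pts=cv2.findNonZero(m);hull=cv2.convexHull(pts);r=cv2.minAreaRect(hull)
print(r)
q=cv2.approxPolyDP(hull,6,True)[:,0]; print('mat px',q.tolist())
P=np.array([onz(c,u,v,3) for u,v in q]);print(P.round(1).tolist())
# mid from dots
for name,lo,hi,box in(('green',(45,60,50),(85,255,255),(200,168,232,184)),('orange',(5,150,120),(20,255,255),(320,170,350,190))):
    x0,y0,x1,y1=box; mm=cv2.inRange(hsv[y0:y1,x0:x1],lo,hi); M=cv2.moments(mm,True)
    u,v=M['m10']/M['m00']+x0,M['m01']/M['m00']+y0; print(name,M['m00'],u,v,onz(c,u,v,123).round(1))
def crop(c,x0,y0,w,h):
    a=c['img'][y0:y0+h,x0:x0+w,::-1].astype(float)/255
    a=np.clip(a**0.5*1.1,0,1)
    return cv2.resize((a*255).astype(np.uint8),(400,300),interpolation=cv2.INTER_CUBIC)
cv2.imwrite('pics/crops.png',np.vstack([np.hstack([crop(c,120,265,80,60),crop(s,430,260,80,60)]),np.hstack([crop(c,385,220,120,90),crop(s,240,160,80,60)])]))
```

```text
((278.9515380859375, 191.07542419433594), (162.10789489746094, 78.11687469482422), 1.7623909711837769)
mat px [[360, 155], [358, 232], [197, 227], [203, 150]]
[[774.2, -133.8, 3.0], [581.8, -121.3, 3.0], [605.4, 269.6, 3.0], [799.0, 256.0, 3.0]]
green 69.0 215.1014492753623 175.91304347826087 [698.3 197.5 123. ]
orange 2.0 334.5 179.0 [683.5 -64.4 123. ]
```

View pics/crops.png

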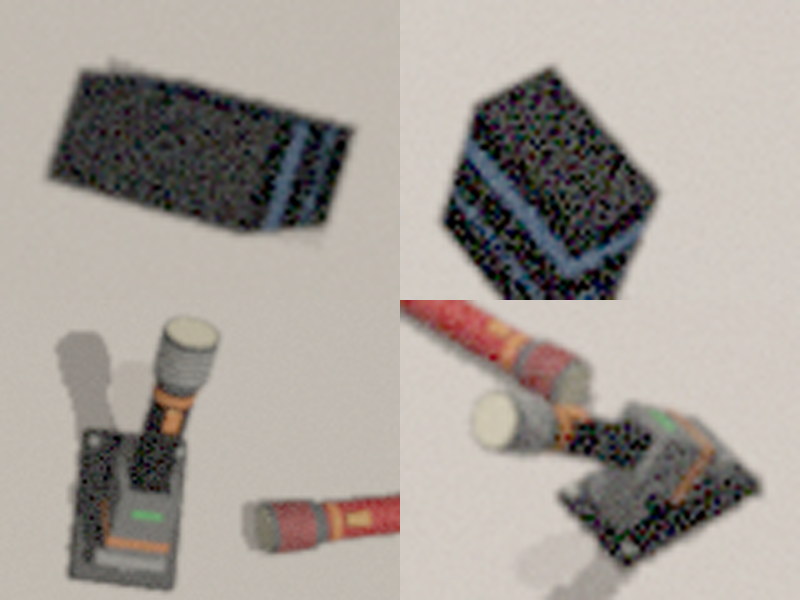

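Run:
```python
from h import *
c=load('top0');s=load('scene0')
t=lambda x,y:(120+x/5,265+y/5)
sc=lambda x,y:(430+(x-400)/5,260+y/5)
for n,p in dict(A=(83,70),B=(50,180),C=(240,230)).items(): print('top',n,onz(c,*t(*p),120).round(1))
for n,p in dict(top=(550,68),right=(658,192),bot=(575,272),left=(473,108)).items(): print('sc',n,onz(s,*sc(*p),120).round(1))
t=lambda x,y:(385+x*.3,220+(y-300)*.3)
sc=lambda x,y:(240+(x-400)/5,160+(y-300)/5)
L,e=two(c,t(191,332),s,sc(495,422));print('lens',L.round(1),e)
R,e=two(c,t(173,397),s,sc(572,418));print('ring',R.round(1),e)
for p in((83,430),(187,435),(173,588),(68,577)):print('foot',onz(c,*t(*p),10).round(1))
for p in((560,495),(630,567),(762,490)):print('foot sc',onz(s,*sc(*p),10).round(1))
d=(L-R);d/=np.linalg.norm(d);print('dir',d.round(3),'yaw',np.arctan2(d[1],d[0]),'el',np.arcsin(d[2]))
w=read_camera('wrist');print(w['fx'],w['T'].round(3).tolist())
```

```text
top A [477.4 366.1 120. ]
top B [431.1 379.  120. ]
top C [407.9 297.6 120. ]
sc top [408.3 303.8 120. ]
sc right [432.4 385.7 120. ]
sc bot [498.  382.2 120. ]
sc left [455.  289.7 120. ]
lens [ 561.4 -286.5  137.3] 5.046696367554153
ring [ 519.9 -274.   118.8] 12.826308979699236
foot [ 512.2 -241.9   10. ]
foot [ 506.5 -315.9   10. ]
foot [ 398.8 -299.2   10. ]
foot [ 408.5 -225.7   10. ]
foot sc [ 502.6 -304.7   10. ]
foot sc [ 513.4 -232.2   10. ]
foot sc [ 414.5 -217.    10. ]
dir [ 0.88  -0.267  0.393] yaw -0.2940772963704317 el 0.40374642561091095
361.6378799212039 [[0.406, 0.886, 0.222, 190.616], [0.914, -0.394, -0.099, 598.125], [-0.0, 0.243, -0.97, 384.924], [0.0, 0.0, 0.0, 1.0]]
```

```bash
python3 -m handwheel '[{"x":0.19,"y":-0.236,"spin":-16.5,"hand":0.095},{"x":0.19,"y":-0.236,"spin":-16.5,"hand":0.095},{"x":0.19,"y":-0.236,"spin":-16.5,"hand":0.095},{"x":0.19,"y":-0.236,"spin":-16.5,"hand":0.095},{"x":0.19,"y":-0.236,"spin":-16.5,"hand":0.095},{"x":0.19,"y":-0.236,"spin":-16.5,"hand":0.095},{"x":0.19,"y":-0.236,"spin":-16.5,"hand":0.095},{"x":0.19,"y":-0.236,"spin":-16.5,"hand":0.095},{"x":0.19,"y":-0.236,"spin":-16.5,"hand":0.095},{"x":0.19,"y":-0.236,"spin":-16.5,"hand":0.095},{"x":0.19,"y":-0.236,"spin":-16.5,"hand":0.095},{"x":0.19,"y":-0.236,"spin":-16.5,"hand":0.095},{"x":0.19,"y":-0.236,"spin":-16.5,"hand":0.095},{"x":0.19,"y":-0.236,"spin":-16.5,"hand":0.095},{"x":0.19,"y":-0.236,"spin":-16.5,"hand":0.095}]'
python3 - <<'E'
from h import *
c=grab('wrist','w1')
g=cv2.cvtColor(c['img'],cv2.COLOR_RGB2GRAY); a=(np.clip((c['img'][:,:,::-1]/255.)**.5*1.1,0,1)*255).astype(np.uint8)
cv2.imwrite('pics/w1b.png',a)
E
```

```text
invalid input
```

View pics/w1b.png

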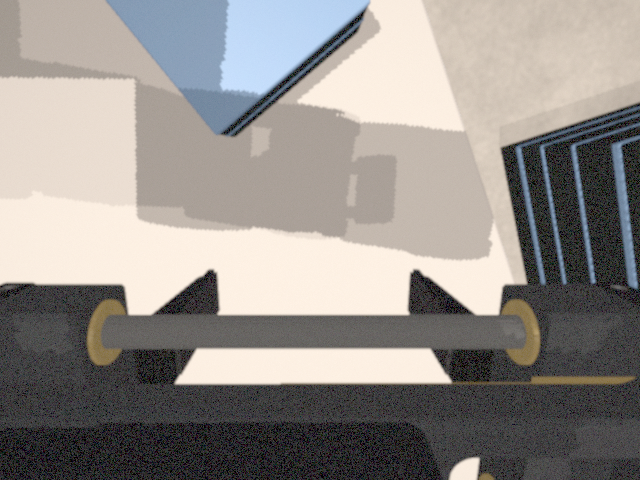

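```bash
python3 -m handwheel '[{"x":0.19,"y":-0.236,"z":0,"spin":-16.5,"hand":0.095},{"x":0.19,"y":-0.236,"z":0,"spin":-16.5,"hand":0.095},{"x":0.19,"y":-0.236,"z":0,"spin":-16.5,"hand":0.095},{"x":0.19,"y":-0.236,"z":0,"spin":-16.5,"hand":0.095},{"x":0.19,"y":-0.236,"z":0,"spin":-16.5,"hand":0.095},{"x":0.19,"y":-0.236,"z":0,"spin":-16.5,"hand":0.095},{"x":0.19,"y":-0.236,"z":0,"spin":-16.5,"hand":0.095},{"x":0.19,"y":-0.236,"z":0,"spin":-16.5,"hand":0.095},{"x":0.19,"y":-0.236,"z":0,"spin":-16.5,"hand":0.095},{"x":0.19,"y":-0.236,"z":0,"spin":-16.5,"hand":0.095},{"x":0.19,"y":-0.236,"z":0,"spin":-16.5,"hand":0.095},{"x":0.19,"y":-0.236,"z":0,"spin":-16.5,"hand":0.095},{"x":0.19,"y":-0.236,"z":0,"spin":-16.5,"hand":0.095},{"x":0.19,"y":-0.236,"z":0,"spin":-16.5,"hand":0.095}]'
```

```text
t: 1.37
eef_pos: [443.0, 335.5, 228.6]
tcp_rot: [3.141, 0.0, -0.283]
ft_force: [0.2, -0.6, 0.2]
opening: 0.997
```

Run:
```python
from h import *
c=grab('wrist','w2')
a=(np.clip((c['img'][:,:,::-1]/255.)**.5*1.1,0,1)*255).astype(np.uint8)
cv2.imwrite('pics/w2b.png',a)
for x,y in((477,368),(431,382),(407,300),(455,290)):
    print(proj(c,(x,y,120)).round(0))
```

```text
[345. 189.]
[279. 188.]
[282. 298.]
[344. 293.]
```

View pics/w2b.png

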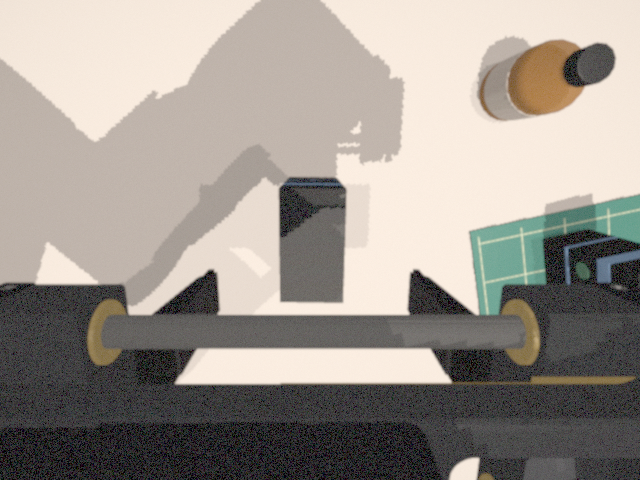

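```bash
python3 -m handwheel '[{"x":0,"y":-0.002,"z":-0.04,"spin":0,"hand":0.095},{"x":0,"y":-0.002,"z":-0.08,"spin":0,"hand":0.095},{"x":0,"y":-0.002,"z":-0.12,"spin":0,"hand":0.095},{"x":0,"y":-0.002,"z":-0.148,"spin":0,"hand":0.095},{"x":0,"y":-0.002,"z":-0.148,"spin":0,"hand":0.095},{"x":0,"y":-0.002,"z":-0.148,"spin":0,"hand":0.095},{"x":0,"y":-0.002,"z":-0.148,"spin":0,"hand":0.0},{"x":0,"y":-0.002,"z":-0.148,"spin":0,"hand":0.0},{"x":0,"y":-0.002,"z":-0.148,"spin":0,"hand":0.0},{"x":0,"y":-0.002,"z":-0.148,"spin":0,"hand":0.0},{"x":0,"y":-0.002,"z":-0.148,"spin":0,"hand":0.0},{"x":0,"y":-0.002,"z":-0.148,"spin":0,"hand":0.0},{"x":0,"y":-0.002,"z":-0.148,"spin":0,"hand":0.0},{"x":0,"y":-0.002,"z":-0.148,"spin":0,"hand":0.0}]'
```

```text
t: 2.58
eef_pos: [443.0, 333.5, 80.8]
tcp_rot: [-3.141, -0.0, -0.286]
ft_force: [-1.3, -0.1, 3.2]
opening: 0.524
```

```bash
python3 -m handwheel '[{"x":0,"y":0,"z":0.03,"spin":0,"hand":0.0},{"x":0,"y":0,"z":0.07,"spin":0,"hand":0.0},{"x":0,"y":0,"z":0.11,"spin":0,"hand":0.0},{"x":0,"y":0,"z":0.15,"spin":0,"hand":0.0},{"x":0.02,"y":-0.022,"z":0.16,"spin":0.4,"hand":0.0},{"x":0.045,"y":-0.048,"z":0.16,"spin":0.8,"hand":0.0},{"x":0.07,"y":-0.075,"z":0.16,"spin":1.2,"hand":0.0},{"x":0.095,"y":-0.102,"z":0.16,"spin":1.6,"hand":0.0},{"x":0.12,"y":-0.13,"z":0.16,"spin":2,"hand":0.0},{"x":0.145,"y":-0.157,"z":0.16,"spin":2.4,"hand":0.0},{"x":0.17,"y":-0.184,"z":0.16,"spin":2.6,"hand":0.0},{"x":0.195,"y":-0.21,"z":0.16,"spin":2.6,"hand":0.0},{"x":0.22,"y":-0.237,"z":0.16,"spin":2.6,"hand":0.0},{"x":0.24,"y":-0.258,"z":0.16,"spin":2.6,"hand":0.0},{"x":0.2475,"y":-0.2665,"z":0.16,"spin":2.6,"hand":0.0},{"x":0.2475,"y":-0.2665,"z":0.16,"spin":2.6,"hand":0.0},{"x":0.2475,"y":-0.2665,"z":0.13,"spin":2.6,"hand":0.0},{"x":0.2475,"y":-0.2665,"z":0.1,"spin":2.6,"hand":0.0},{"x":0.2475,"y":-0.2665,"z":0.07,"spin":2.6,"hand":0.0},{"x":0.2475,"y":-0.2665,"z":0.07,"spin":2.6,"hand":0.0}]'
python3 - <<'E'
from h import *
a=grab('top','top3');b=grab('wrist','w3');s=grab('scene','sc3')
f=lambda i:(np.clip((i[:,:,::-1]/255.)**.5*1.1,0,1)*255).astype(np.uint8)
cr=lambda c,x0,y0,w,h:cv2.resize(f(c['img'])[y0:y0+h,x0:x0+w],(400,300),interpolation=cv2.INTER_CUBIC)
cv2.imwrite('pics/c3.png',np.vstack([np.hstack([cr(a,180,110,200,150),cr(b,0,0,640,480)]),np.hstack([cr(s,220,200,200,150),cr(a,385,220,120,90)])]))
E
```

```text
t: 4.25
eef_pos: [687.1, 68.3, 145.0]
tcp_rot: [3.141, 0.009, -0.058]
ft_force: [-1.7, -0.2, -2.2]
opening: 0.524
```

View pics/c3.png

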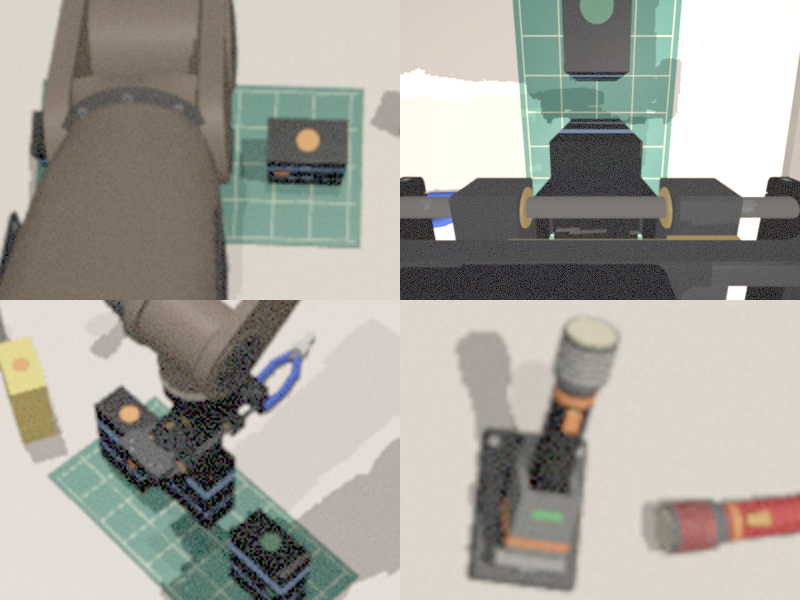

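```bash
python3 -m handwheel '[{"x":0,"y":0,"z":-0.02,"spin":0,"hand":0.0},{"x":0,"y":0,"z":-0.04,"spin":0,"hand":0.0},{"x":0,"y":0,"z":-0.052,"spin":0,"hand":0.0},{"x":0,"y":0,"z":-0.058,"spin":0,"hand":0.0},{"x":0,"y":0,"z":-0.061,"spin":0,"hand":0.0},{"x":0,"y":0,"z":-0.063,"spin":0,"hand":0.0},{"x":0,"y":0,"z":-0.064,"spin":0,"hand":0.0},{"x":0,"y":0,"z":-0.064,"spin":0,"hand":0.0},{"x":0,"y":0,"z":-0.064,"spin":0,"hand":0.0}]'
```

```text
t: 5.15
eef_pos: [690.8, 67.0, 87.4]
tcp_rot: [-3.142, -0.001, -0.059]
ft_force: [-0.5, 1.5, -1.2]
opening: 0.526
```

```bash
python3 -m handwheel '[{"x":0,"y":0,"z":-0.001,"spin":0,"hand":0.0},{"x":0,"y":0,"z":-0.002,"spin":0,"hand":0.0},{"x":0,"y":0,"z":-0.0025,"spin":0,"hand":0.0},{"x":0,"y":0,"z":-0.003,"spin":0,"hand":0.0},{"x":0,"y":0,"z":-0.003,"spin":0,"hand":0.0}]'
```

```text
t: 5.57
eef_pos: [690.5, 67.0, 83.9]
tcp_rot: [3.142, -0.0, -0.059]
ft_force: [-0.3, -0.0, 1.6]
opening: 0.522
```

```bash
python3 -m handwheel '[{"x":0,"y":0,"z":0,"spin":0,"hand":0.06},{"x":0,"y":0,"z":0,"spin":0,"hand":0.075},{"x":0,"y":0,"z":0,"spin":0,"hand":0.095},{"x":0,"y":0,"z":0,"spin":0,"hand":0.095},{"x":0,"y":0,"z":0,"spin":0,"hand":0.095},{"x":0,"y":0,"z":0.02,"spin":0,"hand":0.095},{"x":0,"y":0,"z":0.05,"spin":0,"hand":0.095},{"x":0,"y":0,"z":0.09,"spin":0,"hand":0.095},{"x":0,"y":0,"z":0.13,"spin":0,"hand":0.095},{"x":0,"y":0,"z":0.17,"spin":0,"hand":0.095},{"x":0,"y":0,"z":0.17,"spin":0,"hand":0.095}]'
python3 - <<'E'
from h import *
c=load('top0')
# cradle & torch from top view: torch centreline points in top0; head body edges
t=lambda x,y:(385+x*.3,220+(y-300)*.3)
# vertical plane through torch: yaw from ray/plane intersections of centreline points
d0=np.array([np.mean([512.2-398.8+6,0])*0,0])
P=np.array([[512.2,-241.9],[506.5,-315.9],[398.8,-299.2],[408.5,-225.7]]);print(P.mean(0), np.arctan2(*((P[1]+P[0]-P[2]-P[3])[::-1])), np.arctan2(-(P[0]-P[1])[0],(P[0]-P[1])[1]))
# assume torch axis 43deg in cradle x-z plane through mouth
for yaw in(-.13,-.11,-.09,-.15):
  a=np.array([np.cos(yaw),np.sin(yaw)]); n=np.array([-a[1],a[0]])
  o=P.mean(0)
  for p in((191,332),(173,397),(165,420),(150,470)):
    O,D=ray(c,*t(*p)); k=((o-O[:2])@n)/(D[:2]@n); X=O+k*D; print(yaw,p,X.round(1),'along',((X[:2]-o)@a).round(1))
E
```

```text
t: 6.48
eef_pos: [692.7, 67.1, 262.5]
tcp_rot: [-3.141, -0.012, -0.059]
ft_force: [0.9, -0.1, 1.4]
opening: 0.995
[ 456.5   -270.675] -0.1543906201676793 -0.07687522908071599
-0.13 (191, 332) [ 560.6 -284.3  153.7] along 105.0
-0.13 (173, 397) [ 523.5 -279.4  119.2] along 67.5
-0.13 (165, 420) [ 510.2 -277.7  102. ] along 54.1
-0.13 (150, 470) [ 479.4 -273.7   69.8] along 23.1
-0.11 (191, 332) [ 559.4 -282.   161.9] along 103.6
-0.11 (173, 397) [ 522.9 -278.   124.7] along 66.8
-0.11 (165, 420) [ 509.8 -276.6  106.5] along 53.6
-0.11 (150, 470) [ 479.3 -273.2   71.8] along 22.9
-0.09 (191, 332) [ 558.3 -279.9  170. ] along 102.2
-0.09 (173, 397) [ 522.4 -276.6  130.1] along 66.2
-0.09 (165, 420) [ 509.4 -275.5  110.9] along 53.1
-0.09 (150, 470) [ 479.2 -272.7   73.7] along 22.8
-0.15 (191, 332) [ 561.8 -286.6  145.3] along 106.5
-0.15 (173, 397) [ 524.  -280.9  113.6] along 68.3
-0.15 (165, 420) [ 510.5 -278.8   97.5] along 54.7
-0.15 (150, 470) [ 479.5 -274.1   67.8] along 23.2
```

```bash
python3 -m handwheel '[{"x":-0.015,"y":-0.028,"z":0,"spin":1.4,"hand":0.095},{"x":-0.03,"y":-0.056,"z":0,"spin":2.8,"hand":0.095},{"x":-0.045,"y":-0.084,"z":0,"spin":4.2,"hand":0.095},{"x":-0.06,"y":-0.112,"z":0,"spin":5.6,"hand":0.095},{"x":-0.08,"y":-0.14,"z":0,"spin":7,"hand":0.095},{"x":-0.095,"y":-0.17,"z":0,"spin":8.4,"hand":0.095},{"x":-0.11,"y":-0.2,"z":0,"spin":9.8,"hand":0.095},{"x":-0.13,"y":-0.23,"z":0,"spin":11.2,"hand":0.095},{"x":-0.145,"y":-0.26,"z":0,"spin":12.6,"hand":0.095},{"x":-0.16,"y":-0.29,"z":0,"spin":14,"hand":0.095},{"x":-0.18,"y":-0.32,"z":0,"spin":15.4,"hand":0.095},{"x":-0.19,"y":-0.337,"z":0,"spin":16.5,"hand":0.095},{"x":-0.194,"y":-0.3435,"z":0,"spin":16.9,"hand":0.095},{"x":-0.194,"y":-0.3435,"z":0,"spin":16.9,"hand":0.095},{"x":-0.194,"y":-0.3435,"z":0,"spin":16.9,"hand":0.095}]'
python3 - <<'E'
from h import *
a=grab('top','top4');b=grab('wrist','w4');s=grab('scene','sc4')
print(state()['eef_pos'],state()['tcp_rot'])
f=lambda i:(np.clip((i[:,:,::-1]/255.)**.5*1.1,0,1)*255).astype(np.uint8)
cr=lambda c,x0,y0,w,h,W=400,H=300:cv2.resize(f(c['img'])[y0:y0+h,x0:x0+w],(W,H),interpolation=cv2.INTER_CUBIC)
cv2.imwrite('pics/c4.png',np.vstack([np.hstack([cr(a,180,110,200,150),cr(s,220,220,200,150)]),np.hstack([cr(b,0,0,640,480),cr(b,200,0,240,180)])]))
L=np.array([562,-286.6,145]);d=np.array([.723,-.109,.682])
for k in(0,40,85,120):print(k,proj(b,L-k*d).round(0))
print('mid of sample top, expected',proj(a,(690.5,67,123)),proj(s,(690.5,67,123)))
E
```

```text
t: 7.73
eef_pos: [496.4, -276.6, 253.6]
tcp_rot: [3.141, -0.0, 1.413]
ft_force: [-0.4, 0.4, 0.2]
opening: 0.998
[ 496.94670726 -275.71877431  253.61381977] [ 3.14156010e+00 -1.76469779e-04  1.41563722e+00]
0 [314. 324.]
40 [314. 278.]
85 [313. 232.]
120 [313. 201.]
mid of sample top, expected [274.50544965 177.65609738] [316.58913318 287.06188736]
```

View pics/c4.png

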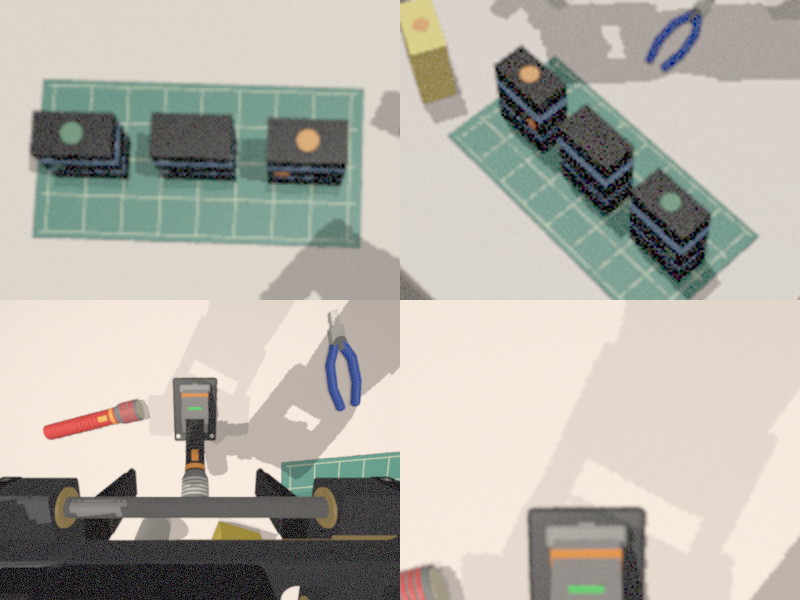

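```bash
python3 -m handwheel '[{"x":0,"y":0,"z":-0.035,"spin":0,"hand":0.095},{"x":0,"y":0,"z":-0.07,"spin":0,"hand":0.095},{"x":0,"y":0,"z":-0.105,"spin":0,"hand":0.095},{"x":0,"y":0,"z":-0.135,"spin":0,"hand":0.095},{"x":0,"y":0,"z":-0.15,"spin":0,"hand":0.095},{"x":0,"y":0,"z":-0.16,"spin":0,"hand":0.095},{"x":0,"y":0,"z":-0.165,"spin":0,"hand":0.095},{"x":0,"y":0,"z":-0.168,"spin":0,"hand":0.095},{"x":0,"y":0,"z":-0.168,"spin":0,"hand":0.095},{"x":0,"y":0,"z":-0.168,"spin":0,"hand":0.095}]'
```

```text
t: 8.72
eef_pos: [497.0, -276.6, 86.6]
tcp_rot: [3.14, 0.001, 1.416]
ft_force: [-0.1, 0.1, -0.1]
opening: 1.001
```

```bash
python3 -m handwheel '[{"x":0,"y":0,"z":-0.168,"spin":0,"hand":0.0},{"x":0,"y":0,"z":0,"spin":0,"hand":0.0}]' >/dev/null & sleep 0; kill %1 2>/dev/null; echo skipped; python3 -c "
from h import *
print(state()['t'],state()['eef_pos'])"
```

```text
skipped
8.7167 [ 497.00059125 -276.61411865   86.5963264 ]
```

That draft command had a wrong row in it. I cancelled it, and the clock shows nothing moved. Now closing on the torch.

```bash
python3 -m handwheel '[{"x":0,"y":0,"z":0,"spin":0,"hand":0.0},{"x":0,"y":0,"z":0,"spin":0,"hand":0.0},{"x":0,"y":0,"z":0,"spin":0,"hand":0.0},{"x":0,"y":0,"z":0,"spin":0,"hand":0.0},{"x":0,"y":0,"z":0,"spin":0,"hand":0.0},{"x":0,"y":0,"z":0,"spin":0,"hand":0.0},{"x":0,"y":0,"z":0,"spin":0,"hand":0.0},{"x":0,"y":0,"z":0,"spin":0,"hand":0.0},{"x":0,"y":0,"z":0,"spin":0,"hand":0.0},{"x":0,"y":0,"z":0,"spin":0,"hand":0.0}]'
```

```text
t: 9.55
eef_pos: [496.5, -276.5, 85.6]
tcp_rot: [-3.142, -0.0, 1.416]
ft_force: [-0.4, -0.2, 0.1]
opening: 0.353
```

```bash
python3 -m handwheel '[{"x":0,"y":0,"z":0,"spin":0,"hand":0.0},{"x":0,"y":0,"z":0,"spin":0,"hand":0.0},{"x":0,"y":0,"z":0,"spin":0,"hand":0.0},{"x":0,"y":0,"z":0,"spin":0,"hand":0.0}]'
```

```text
t: 9.88
eef_pos: [496.5, -276.5, 85.7]
tcp_rot: [3.142, -0.0, 1.416]
ft_force: [0.1, 0.2, 0.8]
opening: 0.288
```

```bash
python3 -m handwheel '[{"x":0.0035,"y":-0.0005,"z":0.0035,"spin":0,"hand":0.0},{"x":0.0085,"y":-0.0013,"z":0.0085,"spin":0,"hand":0.0},{"x":0.014,"y":-0.0021,"z":0.014,"spin":0,"hand":0.0},{"x":0.021,"y":-0.0032,"z":0.021,"spin":0,"hand":0.0},{"x":0.028,"y":-0.0042,"z":0.028,"spin":0,"hand":0.0},{"x":0.035,"y":-0.0053,"z":0.035,"spin":0,"hand":0.0},{"x":0.042,"y":-0.0063,"z":0.042,"spin":0,"hand":0.0},{"x":0.049,"y":-0.0074,"z":0.049,"spin":0,"hand":0.0},{"x":0.056,"y":-0.0085,"z":0.056,"spin":0,"hand":0.0},{"x":0.063,"y":-0.0095,"z":0.063,"spin":0,"hand":0.0},{"x":0.068,"y":-0.0102,"z":0.068,"spin":0,"hand":0.0},{"x":0.068,"y":-0.0102,"z":0.068,"spin":0,"hand":0.0},{"x":0.068,"y":-0.0102,"z":0.068,"spin":0,"hand":0.0},{"x":0.068,"y":-0.0102,"z":0.068,"spin":0,"hand":0.0},{"x":0.068,"y":-0.0102,"z":0.068,"spin":0,"hand":0.0}]'
python3 - <<'E'
from h import *
a=grab('top','top5');b=grab('wrist','w5');s=grab('scene','sc5')
f=lambda i:(np.clip((i[:,:,::-1]/255.)**.5*1.1,0,1)*255).astype(np.uint8)
cr=lambda c,x0,y0,w,h,W=400,H=300:cv2.resize(f(c['img'])[y0:y0+h,x0:x0+w],(W,H),interpolation=cv2.INTER_CUBIC)
cv2.imwrite('pics/c5.png',np.vstack([np.hstack([cr(a,385,190,120,90),cr(s,200,120,120,90)]),np.hstack([cr(b,0,0,640,480),cr(b,200,150,240,180)])]))
g=np.array([496.2+68,-276.6-10,83+68]);d=np.array([.723,-.109,.682])
for k in(-79,91):print(k,(g-k*d).round(1),proj(a,g-k*d).round(0),proj(s,g-k*d).round(0),proj(b,g-k*d).round(0))
E
```

```text
t: 11.13
eef_pos: [564.1, -286.5, 153.2]
tcp_rot: [-3.141, -0.0, 1.416]
ft_force: [-0.3, 0.4, -1.4]
opening: 0.288
-79 [ 621.3 -295.2  204.9] [453. 195.] [237. 177.] [317. 505.]
91 [ 498.4 -276.7   88.9] [433. 262.] [278. 185.] [314. 154.]
```

View pics/c5.png

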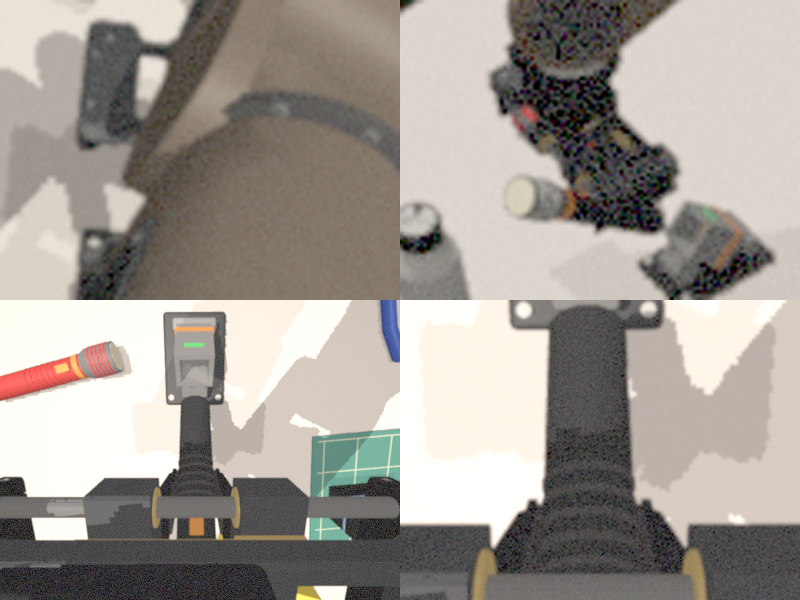

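```bash
python3 -m handwheel '[{"x":0.006,"y":-0.001,"z":0.006,"spin":0,"hand":0.0},{"x":0.012,"y":-0.002,"z":0.014,"spin":0,"hand":0.0},{"x":0.012,"y":-0.002,"z":0.018,"spin":0,"hand":0.0},{"x":0.012,"y":-0.002,"z":0.018,"spin":0,"hand":0.0},{"x":0.012,"y":-0.002,"z":0.018,"spin":0,"hand":0.0},{"x":0.012,"y":-0.002,"z":0.018,"spin":0,"hand":0.0},{"x":-0.0,"y":0,"z":0.018,"spin":0,"hand":0.0},{"x":-0.015,"y":0.002,"z":0.018,"spin":0,"hand":0.0},{"x":-0.03,"y":0.004,"z":0.018,"spin":0,"hand":0.0},{"x":-0.045,"y":0.006,"z":0.018,"spin":0,"hand":0.0},{"x":-0.055,"y":0.008,"z":0.014,"spin":0,"hand":0.0},{"x":-0.055,"y":0.008,"z":0.008,"spin":0,"hand":0.0},{"x":-0.055,"y":0.008,"z":0.002,"spin":0,"hand":0.0},{"x":-0.055,"y":0.008,"z":-0.004,"spin":0,"hand":0.0},{"x":-0.055,"y":0.008,"z":-0.008,"spin":0,"hand":0.0},{"x":-0.055,"y":0.008,"z":-0.012,"spin":0,"hand":0.0},{"x":-0.055,"y":0.008,"z":-0.016,"spin":0,"hand":0.0},{"x":-0.055,"y":0.008,"z":-0.02,"spin":0,"hand":0.0},{"x":-0.055,"y":0.008,"z":-0.024,"spin":0,"hand":0.0},{"x":-0.055,"y":0.008,"z":-0.024,"spin":0,"hand":0.0}]'
```

```text
t: 12.95
eef_pos: [512.8, -280.1, 131.0]
tcp_rot: [3.134, 0.003, 1.416]
ft_force: [9.3, -1.0, 9.6]
opening: 0.291
```

Run:
```python
from h import *
b=grab('wrist','w6');s=grab('scene','sc6')
f=lambda i:(np.clip((i[:,:,::-1]/255.)**.5*1.1,0,1)*255).astype(np.uint8)
cr=lambda c,x0,y0,w,h,W=400,H=300:cv2.resize(f(c['img'])[y0:y0+h,x0:x0+w],(W,H),interpolation=cv2.INTER_CUBIC)
cv2.imwrite('pics/c6.png',np.hstack([cr(s,220,130,100,75),cr(b,200,0,240,240,400,300)]))
h=np.array([512.8,-280.1,128.5])
for el in (20,30,43):
  e=np.radians(el);d=np.array([.989*np.cos(e),-.149*np.cos(e),np.sin(e)])
  print(el,'lens',proj(s,h+79*d).round(1),'tail w',proj(b,h-91*d).round(1))
```

```text
20 lens [249.9 183.6] tail w [313.7 114.5]
30 lens [251.2 179.6] tail w [313.8 130. ]
43 lens [253.9 174.3] tail w [313.9 153. ]
```

View pics/c6.png

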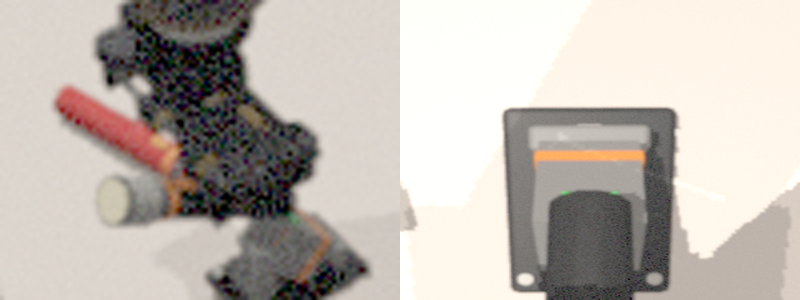

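```bash
python3 -m handwheel '[{"x":0.004,"y":0,"z":0.015,"spin":0,"hand":0.0},{"x":0.004,"y":0,"z":0.03,"spin":0,"hand":0.0},{"x":0,"y":0,"z":0.045,"spin":0,"hand":0.0},{"x":-0.007,"y":0.001,"z":0.045,"spin":0,"hand":0.0},{"x":-0.014,"y":0.002,"z":0.045,"spin":0,"hand":0.0},{"x":-0.014,"y":0.002,"z":0.045,"spin":0,"hand":0.0},{"x":-0.014,"y":0.002,"z":0.04,"spin":0,"hand":0.0},{"x":-0.014,"y":0.002,"z":0.033,"spin":0,"hand":0.0},{"x":-0.014,"y":0.002,"z":0.026,"spin":0,"hand":0.0},{"x":-0.014,"y":0.002,"z":0.02,"spin":0,"hand":0.0},{"x":-0.014,"y":0.002,"z":0.015,"spin":0,"hand":0.0},{"x":-0.014,"y":0.002,"z":0.01,"spin":0,"hand":0.0},{"x":-0.014,"y":0.002,"z":0.005,"spin":0,"hand":0.0},{"x":-0.014,"y":0.002,"z":0.0,"spin":0,"hand":0.0},{"x":-0.014,"y":0.002,"z":0.0,"spin":0,"hand":0.0}]'
```

```text
t: 14.3
eef_pos: [495.2, -276.5, 128.6]
tcp_rot: [-3.14, -0.001, 1.416]
ft_force: [0.8, -0.2, -1.5]
opening: 0.287
```

```bash
python3 -m handwheel '[{"x":0,"y":0,"z":-0.004,"spin":0,"hand":0.0},{"x":0,"y":0,"z":-0.008,"spin":0,"hand":0.0},{"x":0,"y":0,"z":-0.012,"spin":0,"hand":0.0},{"x":0,"y":0,"z":-0.016,"spin":0,"hand":0.0},{"x":0,"y":0,"z":-0.016,"spin":0,"hand":0.0}]'
python3 - <<'E'
from h import *
b=grab('wrist','w7');s=grab('scene','sc7')
f=lambda i:(np.clip((i[:,:,::-1]/255.)**.5*1.1,0,1)*255).astype(np.uint8)
h=state()['eef_pos']-[0,0,2.5]
# lens blob in scene: pale cream bright
g=s['img'].astype(int);m=np.zeros((480,640),np.uint8)
sub=g[150:205,225:300]; mm=((sub.min(2)>95)&(sub[...,0]-sub[...,2]>18)).astype(np.uint8)
n,l,st,ce=cv2.connectedComponentsWithStats(mm)
print([(st[i].tolist(),(ce[i]+[225,150]).round(1).tolist()) for i in range(1,n) if st[i][4]>15])
for el in(43,35,25,15):
  e=np.radians(el);d=np.array([.989*np.cos(e),-.149*np.cos(e),np.sin(e)])
  print(el,'lens',proj(s,h+79*d).round(1),proj(s,h+87*d).round(1),'tail w',proj(b,h-91*d).round(1),proj(b,h-83*d).round(1))
E
```

```text
t: 14.72
eef_pos: [495.1, -276.6, 113.1]
tcp_rot: [-3.141, -0.0, 1.416]
ft_force: [-2.3, -0.3, -0.0]
opening: 0.288
[([0, 0, 54, 55, 1544], [242.7, 182.4]), ([63, 0, 12, 12, 92], [294.6, 154.1])]
43 lens [260.  175.9] [258.1 175.5] tail w [313.8 153.8] [313.9 164.2]
35 lens [258.2 179.2] [256.1 179.1] tail w [313.8 139.3] [313.9 151.3]
25 lens [256.6 183.2] [254.4 183.5] tail w [313.7 122.6] [313.8 136.9]
15 lens [255.7 187. ] [253.3 187.8] tail w [313.7 108.2] [313.9 124.9]
```

```bash
python3 -m handwheel '[{"x":0,"y":0,"z":-0.002,"spin":0,"hand":0.0},{"x":0,"y":0,"z":-0.004,"spin":0,"hand":0.0},{"x":0,"y":0,"z":-0.006,"spin":0,"hand":0.0},{"x":0,"y":0,"z":-0.008,"spin":0,"hand":0.0},{"x":0,"y":0,"z":-0.01,"spin":0,"hand":0.0},{"x":0,"y":0,"z":-0.012,"spin":0,"hand":0.0},{"x":0,"y":0,"z":-0.012,"spin":0,"hand":0.0}]'
python3 - <<'E'
from h import *
b=grab('wrist','w8');s=grab('scene','sc8')
f=lambda i:(np.clip((i[:,:,::-1]/255.)**.5*1.1,0,1)*255).astype(np.uint8)
cr=lambda c,x0,y0,w,h,W=400,H=300:cv2.resize(f(c['img'])[y0:y0+h,x0:x0+w],(W,H),interpolation=cv2.INTER_CUBIC)
cv2.imwrite('pics/c8.png',np.hstack([cr(s,220,130,100,75),cr(b,200,0,240,240,400,300)]))
h=state()['eef_pos']-[0,0,2.5]
for el in(43,35,25,15,5):
  e=np.radians(el);d=np.array([.989*np.cos(e),-.149*np.cos(e),np.sin(e)])
  print(el,'lens',proj(s,h+79*d).round(1),proj(s,h+87*d).round(1),'tail w',proj(b,h-91*d).round(1),proj(b,h-83*d).round(1))
E
```

```text
t: 15.4
eef_pos: [496.1, -277.0, 101.9]
tcp_rot: [3.14, 0.001, 1.416]
ft_force: [0.9, -1.5, 2.9]
opening: 0.291
43 lens [260.1 178.8] [258.2 178.4] tail w [313.9 153.2] [314.  163.6]
35 lens [258.3 182. ] [256.2 182. ] tail w [313.8 138.7] [313.9 150.7]
25 lens [256.7 186. ] [254.5 186.4] tail w [313.8 122. ] [313.9 136.3]
15 lens [255.8 189.8] [253.4 190.6] tail w [313.7 107.6] [313.9 124.3]
5 lens [255.5 193.4] [253.2 194.5] tail w [313.8  96.7] [313.9 116. ]
```

View pics/c8.png

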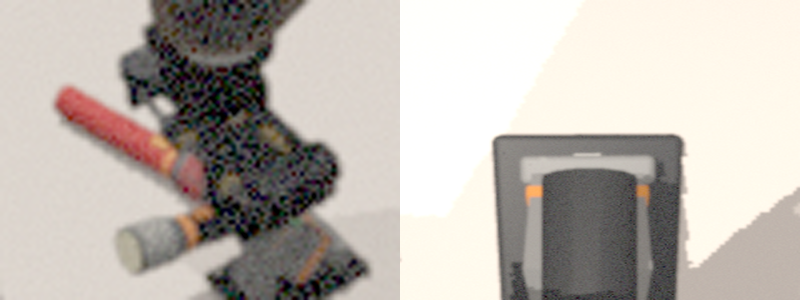

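```bash
python3 -m handwheel '[{"x":0,"y":0,"z":-0.002,"spin":0,"hand":0.0},{"x":0,"y":0,"z":-0.004,"spin":0,"hand":0.0},{"x":0,"y":0,"z":-0.006,"spin":0,"hand":0.0},{"x":0,"y":0,"z":-0.008,"spin":0,"hand":0.0},{"x":0,"y":0,"z":-0.008,"spin":0,"hand":0.0}]'
python3 - <<'E'
from h import *
b=grab('wrist','w9');s=grab('scene','sc9')
h=state()['eef_pos']-[0,0,2.5]
hsv=cv2.cvtColor(s['img'],cv2.COLOR_RGB2HSV)
for tag in('sc8','sc9'):
  s=load(tag);i=s['img'].astype(int)[170:215,235:275]; mm=((i.min(2)>75)&(i[...,0]-i[...,2]>12)).astype(np.uint8)
  print(tag,'\n'.join(''.join('#' if v else '.' for v in r) for r in mm[10:34,5:30]))
for el in(15,10,5,0,-5,-10):
  e=np.radians(el);d=np.array([.989*np.cos(e),-.149*np.cos(e),np.sin(e)])
  print(el,'lens',proj(s,h+91*d).round(1),'tail w',proj(b,h-79*d).round(1))
E
```

```text
t: 15.92
eef_pos: [496.1, -277.0, 93.8]
tcp_rot: [3.14, 0.0, 1.416]
ft_force: [1.8, -1.2, 4.3]
opening: 0.286
sc8 #########################
#########################
#########################
#########################
#####################....
################.........
############.............
###########..............
##########...............
##########.#.............
##############...........
#############............
##############...........
##############...........
###########..#...........
##############.........##
##############......#####
##############....#######
#########################
#########################
#########################
#########################
#########################
#########################
sc9 #########################
#########################
#########################
#########################
#########################
#########################
#########################
#########################
#######################..
###################......
#################........
##############......#....
############.............
##########...............
#########................
##########...............
##########..#............
##########...............
###########..............
###########.............#
###########...........###
############........#####
#############.....#######
##############..#########
15 lens [252.6 192.9] tail w [313.9 132.7]
10 lens [252.3 194.9] tail w [313.9 128.6]
5 lens [252.3 196.9] tail w [313.9 125.5]
0 lens [252.5 198.8] tail w [313.9 123.7]
-5 lens [252.9 200.5] tail w [314.  123.2]
-10 lens [253.4 202.2] tail w [314.  124.4]
```

```bash
python3 -m handwheel '[{"x":0,"y":0,"z":0.012,"spin":0,"hand":0.0},{"x":0,"y":0,"z":0.028,"spin":0,"hand":0.0},{"x":0,"y":0,"z":0.04,"spin":0,"hand":0.0},{"x":0,"y":0.01,"z":0.045,"spin":0,"hand":0.0},{"x":-0.002,"y":0.03,"z":0.045,"spin":0.1,"hand":0.0},{"x":-0.004,"y":0.055,"z":0.045,"spin":0.2,"hand":0.0},{"x":-0.006,"y":0.085,"z":0.045,"spin":0.3,"hand":0.0},{"x":-0.008,"y":0.115,"z":0.045,"spin":0.4,"hand":0.0},{"x":-0.01,"y":0.145,"z":0.045,"spin":0.5,"hand":0.0},{"x":-0.012,"y":0.175,"z":0.045,"spin":0.6,"hand":0.0},{"x":-0.014,"y":0.205,"z":0.045,"spin":0.7,"hand":0.0},{"x":-0.016,"y":0.235,"z":0.045,"spin":0.8,"hand":0.0},{"x":-0.018,"y":0.265,"z":0.045,"spin":0.9,"hand":0.0},{"x":-0.02,"y":0.295,"z":0.045,"spin":1.0,"hand":0.0},{"x":-0.02,"y":0.32,"z":0.035,"spin":1.1,"hand":0.0},{"x":-0.02,"y":0.34,"z":0.02,"spin":1.1,"hand":0.0},{"x":-0.02,"y":0.352,"z":0.005,"spin":1.1,"hand":0.0},{"x":-0.02,"y":0.3563,"z":-0.003,"spin":1.1,"hand":0.0},{"x":-0.02,"y":0.3563,"z":-0.003,"spin":1.1,"hand":0.0},{"x":-0.02,"y":0.3563,"z":-0.003,"spin":1.1,"hand":0.0}]'
python3 - <<'E'
from h import *
b=grab('wrist','w10');s=grab('scene','sc10');a=grab('top','top10')
print(state()['eef_pos'],state()['tcp_rot'])
f=lambda i:(np.clip((i[:,:,::-1]/255.)**.5*1.1,0,1)*255).astype(np.uint8)
cr=lambda c,x0,y0,w,h,W=400,H=300:cv2.resize(f(c['img'])[y0:y0+h,x0:x0+w],(W,H),interpolation=cv2.INTER_CUBIC)
cv2.imwrite('pics/c10.png',np.vstack([np.hstack([cr(s,240,210,200,150),cr(b,160,0,320,240)]),np.hstack([cr(s,310,215,100,75),cr(a,180,110,200,150)])]))
h=state()['eef_pos']-[0,0,2.5]
for el in(15,8,0,-8):
  e=np.radians(el);d=np.array([.998*np.cos(e),-.058*np.cos(e),np.sin(e)])
  print(el,'lens',proj(s,h+91*d).round(1),proj(a,h+91*d).round(1),'tail',proj(b,h-79*d).round(1),proj(s,h-79*d).round(1))
E
```

```text
t: 17.68
eef_pos: [475.0, 79.5, 90.4]
tcp_rot: [-3.14, 0.0, 1.512]
ft_force: [-0.6, -0.4, -1.7]
opening: 0.286
[475.73518753  78.93429015  91.23068064] [ 3.14083267e+00 -1.34648320e-04  1.51073797e+00]
15 lens [352.1 260.9] [272.8 235.8] tail [313.4 135.2] [393.1 236.9]
8 lens [351.4 263.8] [273.3 235.4] tail [313.5 129.8] [393.9 234.4]
0 lens [350.9 266.7] [274.  235.8] tail [313.5 126.3] [394.5 231.9]
-8 lens [351.  269.2] [274.5 236.9] tail [313.5 126.4] [394.7 229.6]
```

View pics/c10.png

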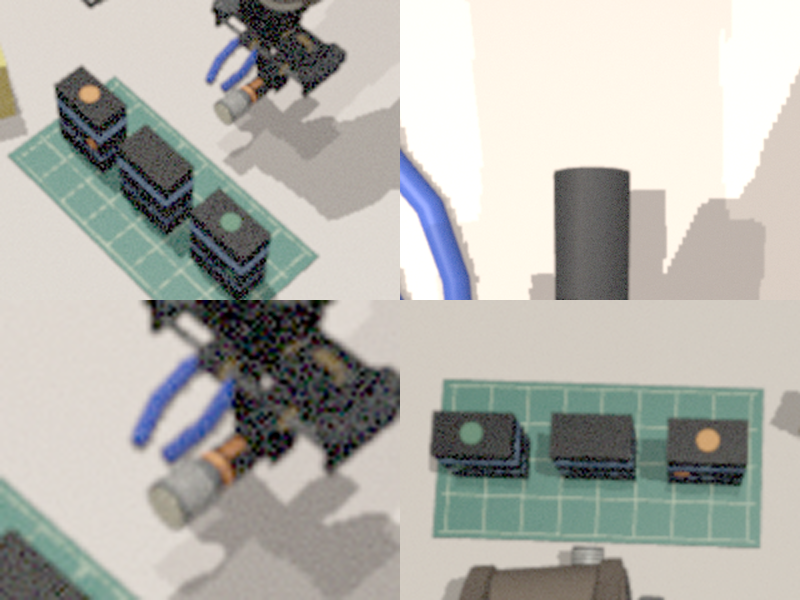

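```bash
python3 -m handwheel '[{"x":0,"y":0,"z":0,"spin":0,"hand":0.0},{"x":0,"y":0,"z":0,"spin":0,"hand":0.0},{"x":0,"y":0,"z":0,"spin":0,"hand":0.0},{"x":0,"y":0,"z":0,"spin":0,"hand":0.0},{"x":0,"y":0,"z":0,"spin":0,"hand":0.0},{"x":0,"y":0,"z":0,"spin":0,"hand":0.0}]'
python3 - <<'E'
from h import *
s0=load('sc10')['img'];s=grab('scene','sc11')['img']
G=lambda i:np.float32(cv2.cvtColor(i[245:285,335:385],cv2.COLOR_RGB2GRAY))
print('shift px',cv2.phaseCorrelate(G(s0),G(s)),'maxqvel',abs(state()['qvel']).max())
# sample top centre from top view vs. midpoint of reference tops
a=load('top10'); 
for n,(u,v) in dict(g=(180+73/2,110+131/2),s=(180+192/2,110+131/2),o=(180+308/2,110+136/2)).items(): print(n,onz(a,u,v,123).round(1))
E
```

```text
t: 18.33
eef_pos: [475.5, 79.6, 90.7]
tcp_rot: [3.142, -0.0, 1.512]
ft_force: [-0.6, 0.4, -0.9]
opening: 0.291
shift px ((-0.007487394672597958, 0.15195477417005776), 0.9962046914100647) maxqvel 0.0005221911843451533
g [699.2 194.4 123. ]
s [695.3  63.6 123. ]
o [685.8 -63.4 123. ]
```

```bash
python3 -c "
from cell import job_done; print(job_done())"
```

```text
the job is handed in; nothing more can be done
None
```

I set the sample on the mat midway between the reference blocks and let go of it. Then I drew the torch out of its cradle, levelled it, and handed the job in with it held in front of the sample. The hand-in gives no verdict, so the figures below are from my own last checks.

- **Sample:** it stands upright and square to the eye. My last measurement put it about 3–4 mm from the midpoint between the reference tops (14 mm allowed). I read that from the image by eye, so it is good to a few mm.
- **Torch:** it is level to about 3° and in line with the band. By calculation the lens is about 100 mm from the near face. The lens appeared within about 2 px of where I expected it in both the scene and top views.
- **Steadiness:** the torch moved about 0.15 px in the image over the last half second, and the arm was still. The job took about 18 s of robot time.
- **Other objects:** in the last pictures the reference blocks had not visibly moved. I did not measure the pliers, bottle and flask again, but nothing I did touched them as far as the forces showed.

**What went wrong on the way:**
- The gripper cannot tilt, so I levelled the torch by pressing its tail on the cradle's upper lip. My first try landed wrong, at about 13 N, because I had the grasp offset's sign reversed. I moved the hand back 14 mm and the second try worked.
- One move was refused for missing fields. I also cancelled one faulty command before it ran, and the clock and pose confirmed nothing had moved.

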